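# Tighten the polisher chuck and hold the run dial at its third click

### The arm

A 7-joint arm with a two-finger parallel gripper is mounted at the origin on the work surface. World frame = base frame: x ahead of the robot, y to its left, z up, the work surface at z = 0. Lengths are in m, angles in rad, forces in N, time in s.
With the tool pointing down it reaches from about 0.425 to 0.825 m from the base axis. Payload 3.6 kg.
Tool frame: the origin (TCP) lies between the finger pads; the fingertips stand 17 mm ahead of it and the grasp point (between the pads) lies 2 mm behind it; x points along the fingers, y is the direction in which the jaws open and shut, and the axes are right-handed (so a half turn about x gives the same grasp; the last joint's range is limited). The gripper opens to 85 mm and grips with 20 to 120 N. Pads are 22 mm wide; open, the fingers measure 114 mm over their backs; the gripper's body (76 mm by 85 mm) begins 54 mm behind the grasp point. The pads swing forward as they close: fully open they stand 13 mm farther back than shut.
Start: joints at [-1.218, 0.615, -0.013, 1.423, 0.008, 1.103, -0.04], TCP at [0.241, 0.604, 0.248] pointing down, gripper open.
Joint ranges: [-3.12, 3.12], [-0.3, 2.06], [-1.34, 1.32], [0.26, 2.42], [-1.36, 4.5], [0.01, 1.98], [-2.84, 2.84]. Speed limits (rad/s): [2.79, 2.79, 3.14, 3.14, 3.14, 3.14, 3.14].

### API

Orientations are given as [roll, pitch, yaw] about the fixed x, y, z axes, in that order (R = Rz(yaw) Ry(pitch) Rx(roll)).
In Python, from plant import telemetry, optics, manip gives the robot as it stands. The module is installed in compiled form; this text tells all that it offers.
- The arm moves only by the shell command python3 -m handwheel 'ROWS'. ROWS is JSON, a list that holds one entry, the list of rows, each a list of 5 numbers: the finger opening in m, from 0 to 0.0854, then the shift along the tool's x, y, z in m, then the turn about the tool's x in degrees. A call has 1 to 12 rows; each row shifts and turns the commanded pose from where the row before left it, along the tool's axes as they then stand; what a row does not reach is not made up. A row lasts 1/12 s, in which the tool goes at most 41.7 mm and 7.16 degrees, less where a joint would pass 70% of its speed; a pose out of reach is approached as far as the arm can. A call with a gripper value outside its range is refused whole. The fingers move at their own pace and stop on an object; the grip force is fixed at half the most. Time passes only in rows, so rows that do not move let the fingers close. It gives the time, the measured TCP pose, the force and the opening at its end, in the units of the state.
- telemetry.get_state(): the state, without advancing time (a new reading comes with each control period).
- optics.read_camera(name): name is "scene" or "top" or "wrist"; returns a dict with "img" (420x560x3 uint8, red, green, blue), "K" (3x3 intrinsics, pixels), "rvec" (rotation vector, rad) and "tvec" (3), from world to camera coordinates, as OpenCV has them; the wrist camera has in their place "T_tool_cam" (4x4, takes a point from camera to tool coordinates, whose origin is the TCP and whose axes are the tool frame's). Camera axes: x right, y down, z forward; pixel columns grow to the right and rows downward; lengths in m; the calibration is good to about 2 mm. A picture is of the moment at which its call begins: read the wrist's pose just before it. There is no depth.
- manip.hand_in(): hands the job in, once; it reports no verdict.
The state is a dict: "time": time; "joint_positions": joint angles; "joint_velocities": joint speeds; "tau": joint torques, N m; "ee_pos": TCP position; "tcp_rot": TCP orientation; "contact_force": force on the tool from outside, world axes, zero at the start; "wrist_torque": the same for the moment, N m; "finger_gap": opening from 0.0 (shut) to 1.0 (fully open).
Only numpy, scipy, OpenCV 4.12 (cv2) and the standard library are available. Lean on these libraries where they do the work, as an engineer would, in place of code of your own. Each camera call takes 0.05 s, during which the arm holds its last target. There are 200 camera calls.

### The job

Run the little tabletop shoe polisher: first turn its round chuck sleeve clockwise (seen from above) until the three steel jaws grip the shank of the polishing bob firmly, and only then turn the spring-return run dial clockwise past its first two clicks to the third. The dial springs back when let go, so finish while still holding it there with the gripper. Leave the bob upright in the chuck and everything else on the cabinet where it stands.

Things in the scene. Friction and masses are not known exactly. Their poses are not given: they have to be found in the camera images.
- polisher: The shoe polisher: grey plastic box fixed to the cabinet top, 130 (x) x 280 (y) x 70 mm high; origin at the centre of its underside, z up. On its top, on its centre line, the chuck stands 75 mm to +y of the middle and the dial 75 mm to -y.
- sleeve_grip (a point): Point on the upright chuck axis, 37 mm above the polisher's top (107 mm above the cabinet top), at the height to grip the sleeve. The sleeve is a black ribbed cylinder 40 mm in diameter and 40 mm high, from 8 to 48 mm above the polisher's top; any gripping direction works. Jaws and bob stand above it within 16 mm of the axis, up to 34 mm above this point. The point's axes are the polisher's.
- sleeve (a joint): Turn of the chuck sleeve in rad, growing clockwise seen from above; starts between 0 and 0.2 (loose). The jaws move in 3.5 mm per rad and meet the shank at about 0.9; beyond that the turning gets stiffer up to the end stop at 1.2, where the bob is firmly gripped. Friction (0.2 N m) keeps it where it is left.
- jaw0: First steel jaw, 8 x 5 x 7 mm, standing on the sleeve's top; it slides radially, driven by the sleeve, and does not turn with it. Origin on the chuck axis at the sleeve's top.
- jaw1: Second jaw, like the first, 120 degrees on about the chuck axis.
- jaw2: Third jaw, like the first, 240 degrees on about the chuck axis.
- bob: Polishing bob standing loose in the chuck: steel shank 8 mm thick with a dark rubber head 20 mm in diameter, 14 mm high; 59 mm long in all, 40 g. Origin at the lower end of the shank, hidden in the chuck, z along the shank (up). Its head's top is 71 mm above the polisher's top.
- dial_grip (a point): Point on the dial's upright axis at mid-height of its grip bar, 26 mm above the polisher's top, turning with the dial. The dial is a black disc 56 mm in diameter whose face is 11 mm above the polisher's top, with a bar on it 52 mm long (along this point's x axis), 14 mm thick (y) and 28 mm high, its top 39 mm above the polisher's top. A small white line on the bar points to -x of the point; at rest the bar lies along the polisher's x axis.
- dial (a joint): Turn of the dial in rad, growing clockwise seen from above; 0 at rest. It clicks over bumps at 0.2, 0.6 and 1.0, so its three clicked positions are at 0.4, 0.8 and 1.2 (small pips on the polisher's top), with an end stop at 1.3. A spring always drives it back to 0: 0.07 N m at rest, about 0.22 N m at the third, bumps adding up to 0.04 N m, so it cannot stay anywhere by itself.
- diffuser: Frosted glass diffuser bottle, capped, 68 mm in diameter, 122 mm high; a bystander to leave alone. Origin at the centre of its underside.
- mail_tray: Black mail tray 100 x 220 x 50 mm; a bystander to leave alone. Origin at the centre of its underside.
- bell: White ceramic bell figurine, 64 mm in diameter, 76 mm high; a bystander to leave alone. Origin at the centre of its underside.
- clip: Steel bulldog clip lying flat, 50 mm wide, 16 mm high; a bystander to leave alone. Origin at the centre of its underside.
- key_cover: Orange key cover 75 x 42 x 16 mm, beside the polisher's chuck end; a bystander to leave alone. Origin at the centre of its underside.
- tin: Flat round steel tin, 68 mm in diameter, 24 mm high, near the polisher's robot side; a bystander to leave alone. Origin at the centre of its underside.
- shoe_brush: Shoe brush 50 x 130 x 40 mm with wooden back, beside the polisher's dial end; a bystander to leave alone. Origin at the centre of its underside.

How it is judged:
On the way, in this order (a step that is already met when the one before it is completed fails the run):
1. the sleeve has been turned until all three jaws grip the bob's shank (contact force between each of jaw0, jaw1, jaw2 and bob above 4 N and angle between bob's own z axis and vertical below 0.12 rad), for 0.3 s.
2. the dial is turned past two clicks to the third (value of joint dial above 1.1 rad), for 0.2 s.
At the end, for the whole second after the job is handed in: The dial stands in its third clicked position (above 1.1 rad) and the fingers hold it there (over 0.5 N); each of the three jaws still presses on the bob's shank with over 3 N, and the bob stands upright (within 0.12 rad) on the chuck's axis (4 mm) (value of joint dial above 1.1 rad and contact force between the fingers and dial above 0.5 N and contact force between each of jaw0, jaw1, jaw2 and bob above 3 N and angle between bob's own z axis and vertical below 0.12 rad and horizontal distance between bob and sleeve_grip below 0.004 m); the arm keeps its last pose, push and grip.
It fails at once if the dial is turned to run while the chuck is still loose (value of joint dial above 0.4 rad and value of joint sleeve below 0.88 rad).
It fails at once if a bystander is shifted by more than 30 mm (distance of any of diffuser, mail_tray, bell, clip, key_cover, tin, shoe_brush from where it was at the start of the episode above 0.03 m).
It also fails if it takes over 45 s, if anything falls off the work surface, if the arm or the gripper's body presses on something with over 40 N, if the wrist force passes 120 N, or if a joint passes its speed limit or range.

## Working session

There is one attempt and no reset: what is moved stays moved. The work goes in short steps, Python scripts to look and compute and a shell command to move; the robot and the scene stay as the last step left them, time stands still between calls to the robot, and variables do not carry over. Pictures are saved under pics/ and viewed, about 8 in all and at most 12, crops included, and the job is handed in when it is done.

```bash
mkdir -p pics; python3 - <<'E'
from plant import telemetry, optics
import cv2, numpy as np
s=telemetry.get_state(); print({k:np.round(v,3).tolist() for k,v in s.items()})
ims=[]
for n in("scene","top"):
    c=optics.read_camera(n); cv2.imwrite(f"pics/{n}0.png",c["img"][:,:,::-1]); np.savez(f"{n}.npz",**c)
    print(n,np.round(c["K"],1).tolist(),c["rvec"],c["tvec"])
E
```

```text
{'time': 0.0, 'joint_positions': [-1.217, 0.616, -0.013, 1.425, 0.008, 1.103, -0.04], 'joint_velocities': [0.001, -0.0, 0.001, -0.001, -0.001, 0.0, -0.001], 'tau': [0.001, -46.92, 0.259, -17.104, 0.01, 0.01, 0.0], 'ee_pos': [0.241, 0.603, 0.247], 'tcp_rot': [-1.569, 1.568, -1.949], 'contact_force': [-0.619, 0.617, 0.234], 'wrist_torque': [-0.012, -0.057, -0.015], 'finger_gap': 0.999}
scene [[476.5, 0.0, 272.4], [0.0, 476.5, 211.2], [0.0, 0.0, 1.0]] [ 2.02371156  1.68851269 -0.54310263] [-0.10029659 -0.39565921  1.58041051]
top [[514.6, 0.0, 272.9], [0.0, 514.6, 210.4], [0.0, 0.0, 1.0]] [ 2.1961283  -2.01683862  0.21165442] [-0.03788523  0.58067472  1.02201257]
```

View pics/top0.png

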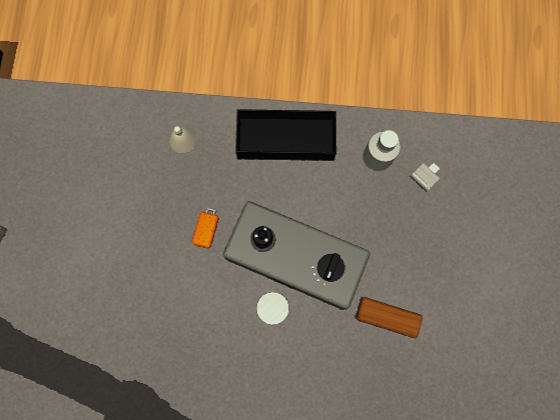

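View pics/scene0.png

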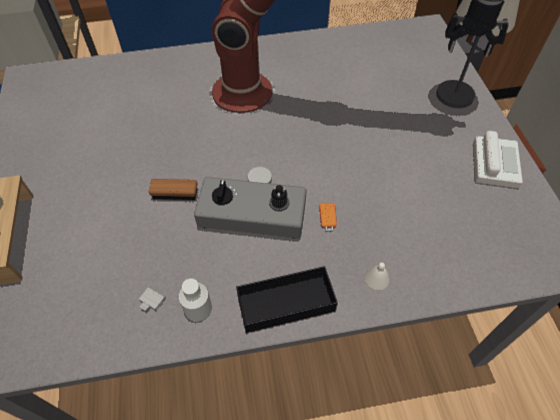

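The top view shows the chuck at about (263,238), the dial at (331,267) with its white line towards the lower left, the tin at (272,308), the key cover at (205,230) and the brush at (390,317). The scene view agrees. Next I'll cast rays from these pixels.

```bash
cat > h.py <<'E'
import numpy as np, cv2
from scipy.spatial.transform import Rotation as Ro
def toplane(c,uv,z):
    R=cv2.Rodrigues(np.array(c["rvec"],float))[0]; o=-R.T@np.ravel(c["tvec"])
    d=R.T@np.linalg.inv(c["K"])@np.array([uv[0],uv[1],1.]); return o+d*(z-o[2])/d[2]
def wcam(s,c):
    """wrist camera as world camera"""
    T=np.eye(4);T[:3,:3]=Ro.from_euler('xyz',s["tcp_rot"]).as_matrix();T[:3,3]=s["ee_pos"]
    W=np.linalg.inv(T@c["T_tool_cam"]); return dict(K=c["K"],rvec=cv2.Rodrigues(W[:3,:3])[0],tvec=W[:3,3])
def proj(c,p): return cv2.projectPoints(np.atleast_2d(np.array(p,float)),np.array(c["rvec"],float),np.array(c["tvec"],float),c["K"],None)[0].reshape(-1,2)
E
python3 - <<'E'
from h import *
from plant import telemetry
c=dict(np.load("top.npz")); im=c["img"]
hsv=cv2.cvtColor(im,cv2.COLOR_RGB2HSV)
roi=np.zeros(im.shape[:2],np.uint8); roi[205:305,228:366]=255
m=((im.max(2)<45)&(roi>0)).astype(np.uint8)
for cn in cv2.findContours(m,0,2)[0]:
    if cv2.contourArea(cn)>80:
        e=cv2.minEnclosingCircle(cn);print("blk",cv2.contourArea(cn),e,toplane(c,e[0],.118),toplane(c,e[0],.081))
s=telemetry.get_state();R=Ro.from_euler('xyz',s["tcp_rot"]).as_matrix();print(np.round(R,3))
P=[toplane(c,p,.07)for p in[(248,203),(369,252),(348,307),(224,256)]];print(np.round(P,3))
for n,p,z in(("tin",(272,308),.024),("key",(205,230),.016),("brush",(390,317),.04)):print(n,toplane(c,p,z))
# greenish grey box
hs=hsv[240,300];print("box hsv",hs,hsv[330,200],"rim",im[222,240])
E
```

```text
blk 546.0 ((331.1764831542969, 266.8235168457031), 14.342655181884766) [ 0.4675608  -0.11177802  0.118     ] [ 0.47157226 -0.11567306  0.081     ]
blk 318.0 ((262.30596923828125, 237.08209228515625), 11.158878326416016) [0.51442324 0.02690164 0.118     ] [0.52016526 0.02812783 0.081     ]
[[-0.001  0.371  0.929]
 [-0.002  0.929 -0.371]
 [-1.    -0.002  0.   ]]
[[ 0.591  0.065  0.07 ]
 [ 0.51  -0.192  0.07 ]
 [ 0.395 -0.155  0.07 ]
 [ 0.476  0.103  0.07 ]]
tin [ 0.38129225 -0.00356516  0.024     ]
key [0.53516634 0.15583397 0.016     ]
brush [ 0.3834386  -0.24681204  0.04      ]
box hsv [ 28  29 123] [ 18  38 122] rim [122 122 109]
```

Chuck and dial come out 149 mm apart (150 expected) and the box centre agrees, with the polisher yawed about -17°. I'll move above the chuck.

```bash
python3 -m handwheel '[[[0.0854,0,-0.0181,0.0195,0],[0.0854,0,-0.0181,0.0195,0],[0.0854,0,-0.0181,0.0195,0],[0.0854,0,-0.0181,0.0195,0],[0.0854,0,-0.0181,0.0195,0],[0.0854,0,-0.0181,0.0195,0],[0.0854,0,-0.0181,0.0195,0],[0.0854,0,-0.0181,0.0195,0],[0.0854,0,-0.0181,0.0195,0],[0.0854,0,-0.0181,0.0195,0],[0.0854,0,-0.0181,0.0195,0],[0.0854,0,-0.0181,0.0195,0]]]'
python3 -m handwheel '[[[0.0854,0,-0.0181,0.0195,0],[0.0854,0,-0.0181,0.0195,0],[0.0854,0,-0.0181,0.0195,0],[0.0854,0,-0.0181,0.0195,0],[0.0854,0,-0.0181,0.0195,0],[0.0854,0,-0.0181,0.0195,0],[0.0854,0,-0.0181,0.0195,0],[0.0854,0,-0.0181,0.0195,0],[0.0854,0,-0.0181,0.0195,0],[0.0854,0,-0.0181,0.0195,0],[0.0854,0,-0.0181,0.0195,0],[0.0854,0,0,0,0]]]'
python3 - <<'E'
from h import *
from plant import telemetry,optics
s=telemetry.get_state();c=optics.read_camera("wrist");cv2.imwrite("pics/w1.png",c["img"][:,:,::-1])
np.savez("w1.npz",**c,ee_pos=s["ee_pos"],tcp_rot=s["tcp_rot"])
print(s["ee_pos"],s["tcp_rot"],s["joint_positions"]);w=wcam(s,c)
print(Ro.from_euler('xyz',s["tcp_rot"]).as_matrix().round(3))
print("pred chuck,dial px",proj(w,[[.5144,.0269,.118],[.4716,-.1157,.081]]),"bobtop",proj(w,[.5144,.0269,.141]))
E
```

```text
time: 1.1
ee_pos: [0.3779, 0.3137, 0.248]
tcp_rot: [-1.993, 1.57, -2.373]
contact_force: [-0.2, -0.1, 0.0]
finger_gap: 1.002
time: 2.1
ee_pos: [0.505, 0.0439, 0.2481]
tcp_rot: [-0.901, 1.566, -1.291]
contact_force: [-0.4, -1.0, 0.2]
finger_gap: 0.998
[0.50498911 0.04388542 0.24808379] [-0.90144266  1.56597493 -1.29106048] [-0.19749727  0.39411871  0.09155015  1.83428043 -0.03833022  0.91423365
  1.09162518]
[[ 0.001  0.38   0.925]
 [-0.005  0.925 -0.38 ]
 [-1.    -0.004  0.003]]
pred chuck,dial px [[265.02733222 218.55751461]
 [ 98.81267301 219.62462607]] bobtop [[263.43570565 229.66497065]]
```

View pics/w1.png

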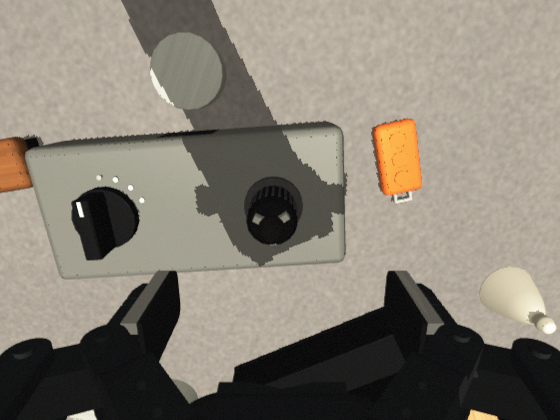

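The wrist view shows the chuck at about (272,215) with two jaws visible, the dial disc at about (105,218) with its white line at (81,209), the tin at (186,70) and the key cover at (398,158). I'll enlarge the chuck and dial for exact centres.

```bash
python3 - <<'E'
from h import *
c=dict(np.load("w1.npz"));im=c["img"]
g=(np.clip((im/255.)**.45,0,1)*255).astype(np.uint8)
a=cv2.resize(g[165:265,225:325],(400,400),interpolation=2);b=cv2.resize(g[165:265,55:155],(400,400),interpolation=2)
w=wcam(c,c)
def ring(img,ctr,r,z,x0,col):
    t=np.linspace(0,2*np.pi,60);p=np.c_[ctr[0]+r*np.cos(t),ctr[1]+r*np.sin(t),0*t+z]
    q=((proj(w,p)-[x0,165])*4).astype(np.int32);cv2.polylines(img,[q],True,col,1)
a=a.copy();b=b.copy()
ring(a,(.5144,.0269),.02,.118,225,(255,0,0));ring(a,(.5144,.0269),.01,.141,225,(0,255,0));ring(b,(.4716,-.1157),.028,.081,55,(255,0,0))
cv2.imwrite("pics/w1z.png",np.hstack([a,b])[:,:,::-1])
E
```

```text
(no output)
```

View pics/w1z.png

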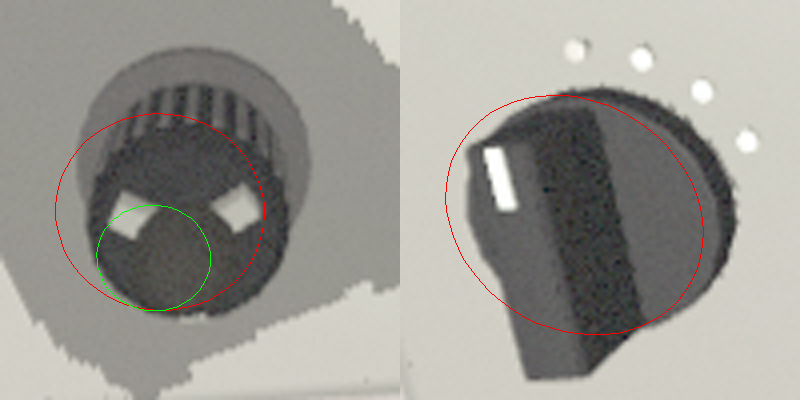

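The sleeve's top disc sits at crop (188,221), which is pixel (272.0,220.2). The dial face is at crop (592,216), pixel (103,219). Both are a few pixels right of the prediction.

```bash
python3 - <<'E'
from h import *
c=dict(np.load("w1.npz"));w=wcam(c,c)
a=toplane(w,(272,220.2),.118);d=toplane(w,(103,219),.081);print(a,d,np.linalg.norm((a-d)[:2]))
R=Ro.from_euler('xyz',c["tcp_rot"]).as_matrix();print("delta tool to sleeve",R.T@(np.r_[a[:2],.105]-c["ee_pos"]), "tool yaw",np.degrees(np.arctan2(R[1,1],R[0,1]))-90)
print("pol yaw", np.degrees(np.arctan2((a-d)[1],(a-d)[0]))-90)
t=dict(np.load("top.npz"));print("in top view",proj(t,[np.r_[a[:2],.118],np.r_[d[:2],.081],np.r_[a[:2],.141]]),"camz",toplane(w,(280,210),.118))
E
```

```text
[0.51765438 0.03132309 0.118     ] [ 0.47249062 -0.11197984  0.081     ] 0.1502514388629697
delta tool to sleeve [ 0.1431572  -0.00626897  0.01605951] tool yaw -22.32378067223067
pol yaw -17.492914243736493
in top view [[260.2162431  235.27654594]
 [329.37696617 266.21373938]
 [259.93972665 233.37569656]] camz [0.51235442 0.04014294 0.118     ]
```

The wrist fix puts the chuck at (0.518,0.031) with 150.25 mm spacing. The top view's circle was biased by the visible sleeve side, so I'll use the wrist value. Next I align, descend, close and check the forces.

```bash
python3 -m handwheel '[[[0.0854,0,-0.0063,0.016,0],[0.0854,0.02,0,0,0],[0.0854,0.02,0,0,0],[0.0854,0.02,0,0,0],[0.0854,0.02,0,0,0],[0.0854,0.02,0,0,0],[0.0854,0.02,0,0,0],[0.0854,0.015,0,0,0],[0.0854,0.008,0,0,0],[0.0854,0,0,0,0],[0.0854,0,0,0,0]]]'
python3 - <<'E'
from h import *
from plant import telemetry,optics
s=telemetry.get_state();c=optics.read_camera("wrist")
np.savez("w2.npz",**c,ee_pos=s["ee_pos"],tcp_rot=s["tcp_rot"])
g=(np.clip((c["img"]/255.)**.45,0,1)*255).astype(np.uint8).copy();w=wcam(s,c)
t=np.linspace(0,2*np.pi,60)
for r,z,col in((.02,.118,(255,0,0)),(.01,.141,(0,255,0))):
    q=proj(w,np.c_[.5177+r*np.cos(t),.0313+r*np.sin(t),0*t+z]);cv2.polylines(g,[q.astype(np.int32)],True,col,1)
cv2.imwrite("pics/w2.png",g[:,:,::-1]);print(s["ee_pos"],s["contact_force"])
E
```

```text
time: 3.07
ee_pos: [0.5156, 0.0397, 0.1053]
tcp_rot: [2.942, 1.57, 2.564]
contact_force: [-0.8, -0.2, 0.2]
finger_gap: 0.998
[0.51557501 0.03968611 0.10533828] [-0.80072419 -0.17666096  0.17070893]
```

View pics/w2.png

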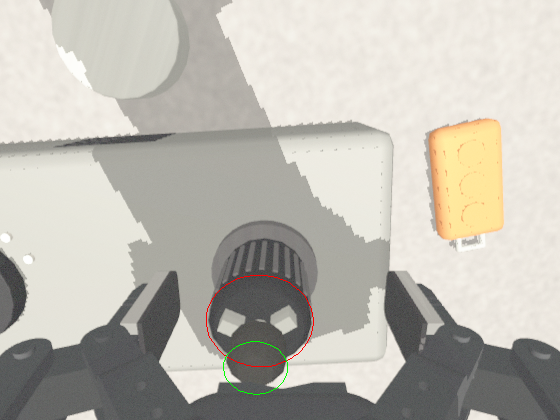

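The ring drawn at the measured chuck position fits the sleeve top (209–313, centre about (260,320)), so the fix holds. The arm fell about 8 mm short of it. I'll correct and close.

```bash
python3 -m handwheel '[[[0.0854,0,-0.0035,0.0025,0],[0.0854,0,-0.0035,0.0026,0],[0.0854,0,0,0,0],[0.05,0,0,0,0],[0.03,0,0,0,0],[0.03,0,0,0,0],[0.03,0,0,0,0],[0.03,0,0,0,0],[0.03,0,0,0,0]]]'; python3 -c "
from plant import telemetry as t;s=t.get_state();print(s['contact_force'],s['wrist_torque'],s['joint_positions'][-1])"
```

```text
time: 3.87
ee_pos: [0.5174, 0.0298, 0.1058]
tcp_rot: [-1.827, 1.569, -2.206]
contact_force: [-0.9, -0.8, 5.8]
finger_gap: 0.447
[-0.85076564 -0.83809688  5.83454082] [-0.42219074  0.3955163   0.10382469] 1.1539086391487594
```

It is gripped at about 38 mm with little side force. Turning clockwise now, which is + about the downward tool x.

```bash
python3 -m handwheel '[[[0.02,0,0,0,5],[0.02,0,0,0,5],[0.02,0,0,0,5],[0.02,0,0,0,5],[0.02,0,0,0,5],[0.02,0,0,0,5],[0.02,0,0,0,5],[0.02,0,0,0,5],[0.02,0,0,0,5],[0.02,0,0,0,5],[0.02,0,0,0,0],[0.02,0,0,0,0]]]'; python3 -c "
from h import *
from plant import telemetry as t;s=t.get_state();R=Ro.from_euler('xyz',s['tcp_rot']).as_matrix();print(s['contact_force'],s['wrist_torque'],s['joint_positions'][-1],np.degrees(np.arctan2(R[1,1],R[0,1]))-90)"
```

```text
time: 4.87
ee_pos: [0.5181, 0.0305, 0.1058]
tcp_rot: [1.046, 1.57, -0.206]
contact_force: [0.3, -0.2, 4.9]
finger_gap: 0.448
[ 0.33441873 -0.18538806  4.89285085] [-0.14264433  0.29421672 -0.16658516] 0.5402407111039187 -71.696866612602
```

```bash
cat > st.py <<'E'
from h import *
from plant import telemetry as t
s=t.get_state();R=Ro.from_euler('xyz',s['tcp_rot']).as_matrix();print(s['contact_force'].round(2),s['wrist_torque'].round(3),s['joint_positions'].round(3),np.degrees(np.arctan2(R[1,1],R[0,1]))-90)
E
python3 -m handwheel '[[[0.02,0,0,0,4],[0.02,0,0,0,4],[0.02,0,0,0,2],[0.02,0,0,0,0],[0.02,0,0,0,0]]]'; python3 st.py;python3 -m handwheel '[[[0.02,0,0,0,3],[0.02,0,0,0,3],[0.02,0,0,0,0],[0.02,0,0,0,0],[0.02,0,0,0,0]]]'; python3 st.py
```

```text
time: 5.28
ee_pos: [0.5183, 0.0305, 0.1059]
tcp_rot: [1.349, 1.57, -0.075]
contact_force: [0.2, -0.0, 5.2]
finger_gap: 0.45
[ 0.23 -0.    5.22] [-0.146  0.203  0.062] [-0.338  0.636  0.361  1.961 -0.376  0.608  0.417] -81.61426871447127
time: 5.7
ee_pos: [0.5184, 0.0311, 0.1058]
tcp_rot: [1.568, 1.57, 0.042]
contact_force: [-0.7, 0.1, 5.1]
finger_gap: 0.447
[-0.7   0.1   5.11] [0.077 0.073 0.796] [-0.357  0.641  0.39   1.962 -0.406  0.614  0.344] -87.3914818581124
```

The torque is rising (0.80 N m), so the jaws are on the shank. I'll push on towards the end stop.

```bash
python3 -m handwheel '[[[0.02,0,0,0,2],[0.02,0,0,0,2],[0.02,0,0,0,0],[0.02,0,0,0,0]]]'; python3 st.py;python3 -m handwheel '[[[0.02,0,0,0,2],[0.02,0,0,0,1],[0.02,0,0,0,0],[0.02,0,0,0,0],[0.02,0,0,0,0],[0.02,0,0,0,0]]]'; python3 st.py
```

```text
time: 6.03
ee_pos: [0.5186, 0.0326, 0.1057]
tcp_rot: [2.586, 1.568, 0.987]
contact_force: [0.2, 3.2, 6.0]
finger_gap: 0.448
[0.21 3.24 6.  ] [ 0.723 -0.146  0.66 ] [-0.371  0.644  0.41   1.962 -0.429  0.619  0.291] -91.60892453046439
time: 6.53
ee_pos: [0.5189, 0.0336, 0.1058]
tcp_rot: [2.744, 1.567, 1.093]
contact_force: [0.0, 4.2, 6.1]
finger_gap: 0.447
[0.03 4.23 6.07] [ 1.036 -0.224  0.672] [-0.381  0.647  0.423  1.961 -0.445  0.623  0.253] -94.5952638964819
```

Past about 66° the torque levels off at 0.67–0.8 N m while the tool keeps turning, so the pads are slipping, probably at the end stop. I'll let go, turn back, regrip and check that torque builds at once.

```bash
python3 -m handwheel '[[[0.06,0,0,0,0],[0.0854,0,0,0,0],[0.0854,0,0,0,0],[0.0854,0,0,0,0],[0.0854,0,0,0,-6],[0.0854,0,0,0,-6],[0.0854,0,0,0,-6],[0.0854,0,0,0,-6],[0.0854,0,0,0,-6],[0.0854,0,0,0,-6],[0.0854,0,0,0,0],[0.0854,0,0,0,0]]]'; python3 st.py
python3 - <<'E'
from h import *
from plant import telemetry,optics
s=telemetry.get_state();c=optics.read_camera("wrist");w=wcam(s,c)
g=(np.clip((c["img"]/255.)**.45,0,1)*255).astype(np.uint8).copy()
q=proj(w,[.5177,.0313,.118])[0].astype(int);print(q);x,y=max(q[0]-100,0),max(min(q[1]-80,260),0)
cv2.imwrite("pics/w3.png",cv2.resize(g[y:y+160,x:x+200],(800,640))[:600,:,::-1]);print(x,y)
E
```

```text
time: 7.53
ee_pos: [0.5176, 0.03, 0.1051]
tcp_rot: [-1.928, 1.57, -2.957]
contact_force: [0.4, -0.1, -0.2]
finger_gap: 1.004
[ 0.38 -0.11 -0.19] [ 0.018 -0.036 -0.011] [-0.264  0.623  0.248  1.96  -0.26   0.589  0.698] -58.993112712835
[279 311]
179 231
```

View pics/w3.png

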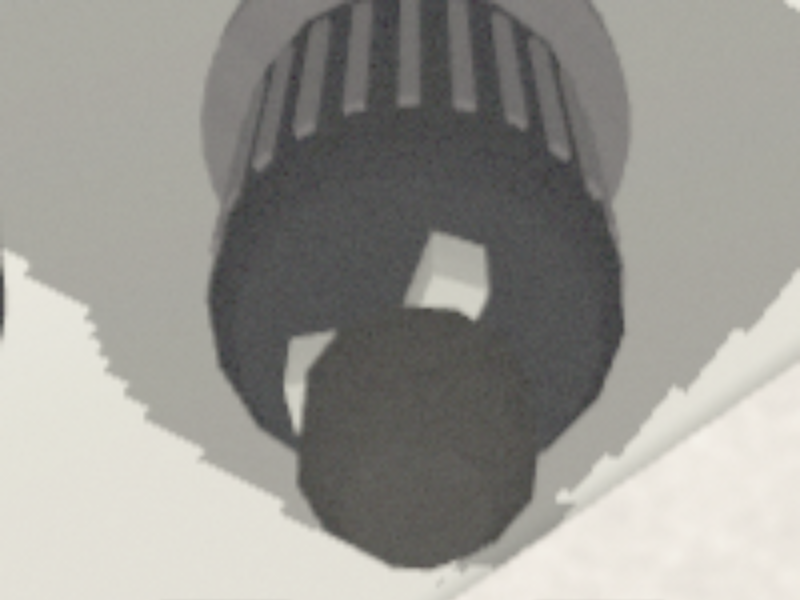

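The jaws have moved in under the bob's head (head centred in the crop at about (418,440), in line with the sleeve at x≈415), and the bob looks upright. Next comes the regrip check.

```bash
python3 -m handwheel '[[[0.05,0,0,0,0],[0.03,0,0,0,0],[0.02,0,0,0,0],[0.02,0,0,0,0],[0.02,0,0,0,0],[0.02,0,0,0,0]]]';python3 st.py; for i in 1; do python3 -m handwheel '[[[0.02,0,0,0,2],[0.02,0,0,0,2],[0.02,0,0,0,0],[0.02,0,0,0,0]]]'; done; python3 st.py; python3 -m handwheel '[[[0.02,0,0,0,2],[0.02,0,0,0,2],[0.02,0,0,0,2],[0.02,0,0,0,0],[0.02,0,0,0,0]]]';python3 st.py
```

```text
time: 8.08
ee_pos: [0.5177, 0.0306, 0.1056]
tcp_rot: [-2.166, 1.571, 3.092]
contact_force: [-1.2, -0.2, 3.2]
finger_gap: 0.446
[-1.2  -0.15  3.21] [-0.067  0.261  0.03 ] [-0.264  0.622  0.247  1.96  -0.259  0.59   0.7  ] -58.75204490828055
time: 8.42
ee_pos: [0.5183, 0.0298, 0.1056]
tcp_rot: [0.178, 1.569, -0.917]
contact_force: [-1.2, -2.9, 5.8]
finger_gap: 0.449
[-1.24 -2.87  5.8 ] [-0.692  0.07   0.978] [-0.277  0.625  0.268  1.96  -0.279  0.591  0.651] -62.725751629273105
time: 8.83
ee_pos: [0.5191, 0.0278, 0.1056]
tcp_rot: [0.381, 1.566, -0.825]
contact_force: [0.9, -6.1, 3.2]
finger_gap: 0.445
[ 0.86 -6.07  3.21] [-1.547 -0.124  0.619] [-0.296  0.629  0.301  1.96  -0.311  0.594  0.575] -69.08816304317813
```

Torque jumps to 0.98 N m within 4° and then the pads slip, so the sleeve is at its end stop. I'll release, lift and turn the jaws to the dial's orientation.

```bash
python3 -m handwheel '[[[0.06,0,0,0,0],[0.0854,0,0,0,0],[0.0854,0,0,0,0],[0.0854,0,0,0,0],[0.0854,-0.01,0,0,0],[0.0854,-0.018,0,0,0],[0.0854,-0.018,0,0,0],[0.0854,-0.018,0,0,0],[0.0854,-0.018,0,0,0],[0.0854,-0.018,0,0,-6],[0.0854,0,0,0,-6],[0.0854,0,0,0,-6]]]'
python3 -m handwheel '[[[0.0854,0,0,0,-6],[0.0854,0,0,0,-6],[0.0854,0,0,0,-6],[0.0854,0,0,0,-6],[0.0854,0,0,0,-6],[0.0854,0,0,0,0],[0.0854,0,0,0,0]]]'; python3 - <<'E'
import st;from h import *
s,R=st.s,st.R;print(R.round(3),R.T@(np.r_[.4725,-.112,.16]-s["ee_pos"]))
E
```

```text
time: 9.83
ee_pos: [0.5185, 0.031, 0.2074]
tcp_rot: [1.133, 1.567, 0.251]
contact_force: [-0.6, 0.9, -0.5]
finger_gap: 1.002
time: 10.42
ee_pos: [0.5178, 0.0307, 0.2058]
tcp_rot: [1.391, 1.57, 1.026]
contact_force: [0.6, -0.2, 0.2]
finger_gap: 0.998
[ 0.64 -0.22  0.2 ] [ 0.027 -0.017 -0.036] [-0.194  0.465  0.136  1.86  -0.083  0.822  1.189] -20.949831045685727
[[ 0.     0.358  0.934]
 [ 0.001  0.934 -0.358]
 [-1.     0.001  0.   ]] [ 0.04574043 -0.14945851  0.00873728]
```

```bash
python3 -m handwheel '[[[0.06,0,-0.0166,0.001,0],[0.06,0,-0.0166,0.001,0],[0.06,0,-0.0166,0.001,0],[0.06,0,-0.0166,0.001,0],[0.06,0,-0.0166,0.001,0],[0.06,0,-0.0166,0.001,0],[0.06,0,-0.0166,0.001,0],[0.06,0,-0.0166,0.001,0],[0.06,0,-0.0166,0.001,0],[0.06,0,0,0,-3.5],[0.06,0,0,0,0],[0.06,0,0,0,0]]]'
python3 - <<'E'
import st;from h import *
from plant import telemetry,optics
s,R=st.s,st.R;c=optics.read_camera("wrist");w=wcam(s,c)
np.savez("w4.npz",**c,ee_pos=s["ee_pos"],tcp_rot=s["tcp_rot"])
g=(np.clip((c["img"]/255.)**.45,0,1)*255).astype(np.uint8).copy();t=np.linspace(0,2*np.pi,60)
D=np.array([.4725,-.112]);q=proj(w,np.c_[D[0]+.028*np.cos(t),D[1]+.028*np.sin(t),0*t+.081]);cv2.polylines(g,[q.astype(np.int32)],True,(255,0,0),1)
a=np.radians(-17.5);X=np.array([np.cos(a),np.sin(a)]);Y=np.array([-X[1],X[0]])
q=proj(w,[np.r_[D+u*.026*X+v*.007*Y,.109] for u,v in((1,1),(1,-1),(-1,-1),(-1,1))]);cv2.polylines(g,[q.astype(np.int32)],True,(0,255,0),1)
print(q.round(),R.T@(np.r_[D,.101]-s["ee_pos"]),s["ee_pos"])
cv2.imwrite("pics/w4.png",g[:,:,::-1])
E
```

```text
time: 11.42
ee_pos: [0.4734, -0.112, 0.2055]
tcp_rot: [1.403, 1.57, 1.099]
contact_force: [0.7, 0.3, 0.1]
finger_gap: 0.702
[0.68 0.34 0.07] [ 0.013  0.018 -0.035] [ 0.095  0.42   0.129  1.944 -0.075  0.782  1.534] -17.429583149602067
[[290. 249.]
 [269. 249.]
 [269. 175.]
 [291. 175.]] [ 0.10449976 -0.00035314 -0.00084691] [ 0.47338976 -0.11196387  0.20549999]
```

View pics/w4.png

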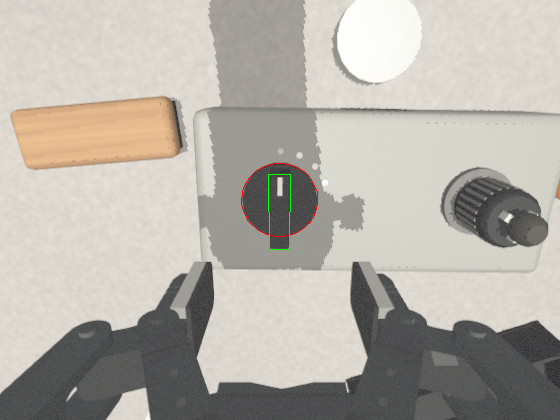

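The red disc and green bar outlines lie on the dial (disc at (280,200), white line at (280,187)), so position and orientation are good. I'll descend and close on the bar.

```bash
python3 -m handwheel '[[[0.06,0.018,0,-0.001,0],[0.06,0.018,0,0,0],[0.06,0.018,0,0,0],[0.06,0.018,0,0,0],[0.06,0.016,0,0,0],[0.06,0.010,0,0,0],[0.06,0.0045,0,0,0],[0.06,0,0,0,0],[0.06,0,0,0,0]]]';python3 st.py;python3 -m handwheel '[[[0.04,0,0,0,0],[0.02,0,0,0,0],[0,0,0,0,0],[0,0,0,0,0],[0,0,0,0,0],[0,0,0,0,0],[0,0,0,0,0],[0,0,0,0,0]]]';python3 st.py
```

```text
time: 12.22
ee_pos: [0.4728, -0.1116, 0.1031]
tcp_rot: [0.239, 1.57, -0.062]
contact_force: [-0.0, -0.1, 0.4]
finger_gap: 0.697
[-0.03 -0.07  0.36] [-0.069  0.016 -0.024] [ 0.121  0.582  0.096  2.048 -0.108  0.516  1.565] -17.25442904336255
time: 12.88
ee_pos: [0.4724, -0.1132, 0.1036]
tcp_rot: [-0.602, 1.569, -0.906]
contact_force: [-2.1, -1.7, 5.1]
finger_gap: 0.152
[-2.14 -1.73  5.05] [-0.357  0.32  -0.269] [ 0.123  0.581  0.098  2.048 -0.107  0.516  1.565] -17.418618058535316
```

The grip is on the bar (13 mm), with no hard contact. Turning clockwise about 70°.

```bash
python3 -m handwheel '[[[0,0,0,0,5],[0,0,0,0,5],[0,0,0,0,5],[0,0,0,0,5],[0,0,0,0,5],[0,0,0,0,5],[0,0,0,0,5],[0,0,0,0,5],[0,0,0,0,5],[0,0,0,0,5],[0,0,0,0,0]]]';python3 st.py;python3 -m handwheel '[[[0,0,0,0,5],[0,0,0,0,5],[0,0,0,0,5],[0,0,0,0,5],[0,0,0,0,0.5],[0,0,0,0,0],[0,0,0,0,0],[0,0,0,0,0],[0,0,0,0,0]]]';python3 st.py
```

```text
time: 13.8
ee_pos: [0.472, -0.1137, 0.1036]
tcp_rot: [-0.254, 1.568, -1.431]
contact_force: [-2.9, -2.0, 6.5]
finger_gap: 0.149
[-2.9  -2.03  6.52] [-0.668  0.508  0.189] [-0.045  0.603  0.349  2.053 -0.378  0.545  0.968] -67.4194553424788
time: 14.55
ee_pos: [0.4718, -0.1138, 0.1036]
tcp_rot: [0.041, 1.568, -1.491]
contact_force: [-3.6, -3.3, 6.8]
finger_gap: 0.146
[-3.59 -3.28  6.76] [-0.703  0.663  0.207] [-0.11   0.619  0.45   2.056 -0.484  0.568  0.721] -87.74868576864286
```

```bash
python3 - <<'E'
from h import *
from plant import optics
f=lambda im:(np.clip((im/255.)**.5,0,1)*255).astype(np.uint8)
c=optics.read_camera("wrist");t=optics.read_camera("top")
a=f(c["img"])[:300]; a=cv2.resize(a,(560,300)); b=cv2.resize(f(t["img"])[110:350,160:440],(350,300))
cv2.imwrite("pics/w5.png",cv2.resize(np.hstack([a,b]),(800,264))[:,:,::-1])
t0=np.load("top.npz")["img"].astype(int);d=(abs(t0-t["img"]).max(2)>60).astype(np.uint8)
for n,(x,y) in dict(tin=(272,308),key=(205,230),brush=(390,317),bell=(181,140),tray=(286,135),diff=(384,147),clip=(426,176)).items(): print(n,d[y-20:y+20,x-20:x+20].mean().round(3))
E
```

```text
tin 0.932
key 0.0
brush 0.0
bell 0.0
tray 0.0
diff 0.0
clip 0.0
```

View pics/w5.png

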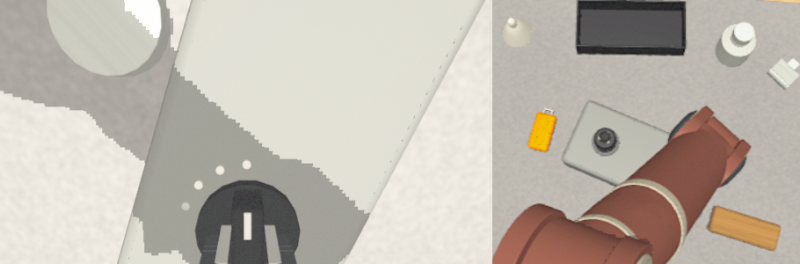

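The white line at (247,225) points at the last pip at (247,164), which is the third click, and the pads hold the bar. The bob stands centred in the chuck. The tin is hidden from the top camera by the arm but shows in place in the wrist view. I'm handing in.

```bash
python3 -c "
from plant import manip;print(manip.hand_in())"; python3 st.py
```

```text
the job is handed in; nothing more can be done
None
the job is handed in; nothing more can be done
```

I tightened the chuck and then turned the run dial to its third click. I handed in at about 15 s with the gripper still holding the dial.

**Chuck:** I turned the sleeve clockwise until the pads slipped at about 0.7–0.8 N m. I then regripped, and torque rose to 0.98 N m within 4°, as expected at the end stop. The wrist picture after the first turn showed the jaws in under the bob's head and the bob upright. The jaw forces themselves can't be measured, so firm gripping is inferred from the torque.

**Dial:** I turned it 70.3° (1.23 rad; the third click is at 1.2). The last wrist picture shows its white line at the last pip, with the pads on the bar.

**Bystanders:** Six showed no change in the top view. The arm hid the tin there, so that comparison failed for it, but the wrist view shows it still beside the polisher.

**Disagreement:** My first top-view chuck position was about 5 mm off the wrist-camera one. I used the wrist value, and the grip and the 150 mm chuck-to-dial spacing confirmed it.

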